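# Shut the flip-top canister and lift it out over the wardrobe shelf's rail

### The job

The steel canister on the wardrobe's top shelf has been left with its flip-top lid open. Push the lid fully shut where the canister stands, then lift the canister, kept upright, over the shelf's front rail without knocking or dragging it against the rail, draw it out towards you, and set it down gently, upright and with its whole foot on the grey mat. Leave everything else where it is.

Things in the scene. Friction and masses are not known exactly. Their poses are not given: they have to be found in the camera images.
- canister: Upright steel canister, 60 mm diameter, body 118 mm high, 127 mm with the lid shut; 0.3 to 0.5 kg. Origin: centre of its underside, z up. The lid's hinge line lies at its own +x side, 30 mm from the axis, 118 mm up, along its own y. Grip it round the body below the lid, which is smooth to within 3 mm; the lid's tab stands 6 mm out at the -x side.
- canister_lid (a joint): Flip-top hinge angle, rad: 0 fully shut, growing as it opens; 1.57 upright; stop at 2.15, leaning back. The lid is a steel disc 60 mm across, 9 mm thick, hinged at its edge. The hinge is lightly stiff (0.009 N m): the lid stays at any angle it is left at, so it must be pushed over, then pressed right down; no latch. Forced back past its stop it tips the canister.
- lid_tab (a point): Tip of the small black thumb tab on the lid's edge opposite the hinge, 65 mm from the hinge line; it moves with the lid.
- shelf: Walnut shelf on the board; its flat top is 60 mm above its origin. 1000 mm wide (y), 420 mm deep. Origin: middle of its front edge, at z = 0; its x points into the shelf, away from the robot. Fixed at its ends: cheeks 45 mm high, a white-lidded box 68 mm high (x 28 to 182, y 358 to 482 mm), perfume bottles up to 82 mm high (x 47 to 178, y -407 to -453 mm).
- rail: The shelf's front retaining rail: a round steel bar, 10 mm diameter, running the shelf's whole width on thin posts. Same origin and axes as the shelf; bar's centre line at x = 14 mm, z = 95 mm, so its top is at 100 mm, 40 mm above the shelf's top.
- mat: Square grey mat, 140 x 140 mm, 4 mm thick, fixed on the board in front of the shelf, left or right. Origin: centre of its underside (z = 0), so its top is at 4 mm.
- hair_tray: Pink plastic tray holding hair clips, 106 (x) by 76 (y) mm, 23 mm high with its clips. Origin: centre of its underside. A bystander on the shelf.
- ring_dish: White ceramic ring dish, 92 mm diameter, with a ring cone 61 mm high. Origin: centre of its underside. A bystander on the shelf.
- bauble_box: Open cardboard box 80 x 80 x 36 mm in which the blue bauble lies. Origin: centre of its underside. A bystander on the shelf.
- bauble_center (a point): Centre of the blue glass bauble (68 mm diameter, fragile, with a brass cap; its top is about 85 mm above the shelf), loose in its box.
- hanger_a: Wooden hanger, 345 mm wide (its y), 13 mm thick, with a wire hook, lying flat at the back left of the shelf. Origin: underside, middle of the shoulders.
- hanger_b: The same kind of wooden hanger, at the back right of the shelf.
- clothes_brush: Wooden clothes brush 150 (x) by 48 by 34 mm lying on the board, on the side where the mat is not. Origin: centre of its underside.
Not all that is in view belongs to the job. There is more than one size of the canister; the job needs the largest.

How it is judged:
By the outcome, as a careful person would: the job done as asked, in the order asked, and still so for the second after the job is handed in, with the robot touching nothing.
It also fails if it takes over 58 s, if anything falls off the work surface, if the arm or the gripper's body presses on something with over 40 N, if the wrist force passes 120 N, or if a joint passes its speed limit or range.

### The arm

A 6-joint arm with a two-finger parallel gripper is mounted at the origin on the work surface. World frame = base frame: x ahead of the robot, y to its left, z up, the work surface at z = 0. Lengths are in mm, angles in degrees, forces in N, time in s.
With the tool pointing down it reaches from about 200 to 875 mm from the base axis. Payload 3.4 kg.
Tool frame: the origin (TCP) lies at the very end of the fingers, on their centre line; the grasp point (between the pads) lies 19 mm behind it; z points along the fingers, y is the direction in which the jaws open and shut (so a half turn about z gives the same grasp; the last joint's range is limited). The gripper opens to 94 mm and grips with 3 to 60 N. Pads are 16 mm wide; open, the fingers measure 119 mm over their backs; the gripper's body (75 mm by 177 mm) begins 78 mm behind the grasp point.
Start: joints at [61.077, 15.808, 86.224, -0, 77.962, -6.933], TCP at [215.327, 533.198, 205.493] pointing down, gripper open.
Joint ranges: [-165.64, 165.64], [-43.16, 119.46], [12.63, 154.43], [-67.54, 247.53], [6.08, 155.33], [-154.97, 154.97]. Speed limits (degrees/s): [147.25, 147.25, 180, 180, 180, 180].

### API

Orientations are given as a 3x3 rotation matrix whose columns are the frame's x, y, z axes.
In Python, from station import telemetry, viewer, order gives the robot as it stands.
- The arm moves only by the tool arm_command, never from a script. Its arguments are lists of equal length, an entry for each row: "delta_pos": the shift along the world's x, y, z in cm, a list of three; "rot": the turn, a rotation vector about the world's x, y, z in degrees, a list of three; "claw": the closure, from 0 (fully open) to 1 (shut). In form: {"delta_pos": [[x, y, z], ...], "rot": [[rx, ry, rz], ...], "claw": [claw, ...]}. A call has 1 to 12 rows; each row is the pose to reach, as a shift and turn from the pose commanded when the call began; what a row does not reach only later rows make up. A row lasts 1/10 s, in which the tool goes at most 50 mm and 8.59 degrees, less where a joint would pass 70% of its speed; a pose out of reach is approached as far as the arm can. A call with a gripper value outside its range is refused whole. The fingers move at their own pace and stop on an object; "squeeze" is the grip in N (left out, the last holds). Time passes only in rows, so rows that repeat a pose let the fingers close. It gives the time, the measured TCP pose, the force and the opening at its end, in the units of the state.
- telemetry.observe(): the state, without advancing time (a new reading comes with each control period).
- viewer.read_camera(name): name is "side" or "top"; returns a dict with "img" (384x512x3 uint8, red, green, blue), "z_map" (384x512 float32, mm along the optical axis (not along the pixel's ray), 0 where there is no reading), "vertical_fov" (degrees; the focal length in pixels is half the picture's height over the tangent of half this angle, whatever the lens; pixels are square), "cx", "cy" (the principal point, pixels), "R" (3x3) and "t" (3): a world point X has camera coordinates R X + t. Camera axes: x right, y down, z forward; pixel columns grow to the right and rows downward; lengths in mm; the calibration is good to about 2 mm. A picture is of the moment at which its call begins.
- order.finish_job(): hands the job in, once; it reports no verdict.
The state is a dict: "time": time; "qpos": joint angles; "joint_velocities": joint speeds; "effort": joint torques, N m; "tcp_pos": TCP position; "eef_rot": TCP orientation; "wrist_force": force on the tool from outside, world axes, zero at the start; "ft_torque": the same for the moment, N m; "gripper_width": opening from 0.0 (shut) to 1.0 (fully open).
Only numpy, scipy, OpenCV 4.12 (cv2) and the standard library are available. Lean on these libraries where they do the work, as an engineer would, in place of code of your own. Each camera call takes 0.05 s, during which the arm holds its last target.

## Working session

There is one attempt and no reset: what is moved stays moved. The work goes in short steps, Python scripts to look and compute and a tool call to move; the robot and the scene stay as the last step left them, time stands still between calls to the robot, and variables do not carry over. Pictures are saved under pics/ and viewed, and the job is handed in when it is done.

Besides the shell and the picture viewer there is one more tool, called after ">>>" by a JSON object that holds its "method" and its "body". arm_command: Moves the arm, as the interface text tells. Its arguments: {"type":"object","properties":{"delta_pos":{"type":"array"},"rot":{"type":"array"},"claw":{"type":"array"},"squeeze":{"type":"number"}},"required":["delta_pos","rot","claw"]}

```bash
mkdir -p pics; ls; cat > h.py <<'E'
import numpy as np, cv2
from station import telemetry, viewer, order
def cam(n):
    d=viewer.read_camera(n); np.savez(f'last_{n}.npz',**d); return d
def pts(d):
    z=d['z_map'];h,w=z.shape;f=h/2/np.tan(np.radians(d['vertical_fov'])/2)
    v,u=np.mgrid[:h,:w]
    P=np.stack([(u-d['cx'])/f*z,(v-d['cy'])/f*z,z],-1)
    X=(P-np.array(d['t']))@np.array(d['R'])
    X[z==0]=np.nan
    return X
def save(d,name,crop=None,s=1):
    im=d['img'][:,:,::-1]
    if crop: u0,v0,u1,v1=crop; im=im[v0:v1,u0:u1]
    im=cv2.resize(im,None,fx=s,fy=s,interpolation=cv2.INTER_CUBIC); cv2.imwrite('pics/'+name,im)
E
python3 - <<'E'
from h import *
for n in('side','top'):
    d=cam(n); save(d,n+'0.png',s=1.5); print(n,d['vertical_fov'],d['cx'],d['cy'],np.round(d['R'],3),d['t'])
s=telemetry.observe(); print(s)
E
```

```text
pics
side 56.509969222439615 254.41667771720276 188.27661144051422 [[ 0.996 -0.089  0.001]
 [-0.064 -0.727 -0.683]
 [ 0.062  0.681 -0.73 ]] [-600.245159     74.5451146  1232.11615168]
top 51.635278707908284 254.76293643531352 194.48534577665998 [[-0.028 -0.999  0.016]
 [-0.997  0.027 -0.078]
 [ 0.078 -0.018 -0.997]] [ -87.86171973  595.86352614 1112.2156293 ]
{'time': 0.1, 'qpos': array([ 6.10766307e+01,  1.58424092e+01,  8.62853508e+01, -9.67058604e-04,
        7.79624296e+01, -6.93210810e+00]), 'joint_velocities': array([-0.11780667, -0.0777374 , -0.20328956,  0.05927853,  0.05612951,
       -0.01038424]), 'effort': array([ 2.91135824e-03, -4.05454087e+01, -2.37779957e+01,  7.04285083e-02,
        2.98622239e-02, -3.33918774e-05]), 'tcp_pos': array([215.08213558, 532.72730585, 204.72525586]), 'eef_rot': array([[-9.27242238e-01,  3.74461313e-01, -7.46851289e-04],
       [ 3.74462018e-01,  9.27241218e-01, -1.38574676e-03],
       [ 1.73602747e-04, -1.56459037e-03, -9.99998761e-01]]), 'wrist_force': array([-0.83475795,  0.48788991, -1.45195751]), 'ft_torque': array([-0.02230104,  0.01290845, -0.00199829]), 'gripper_width': 0.998639405466182}
```

View pics/side0.png

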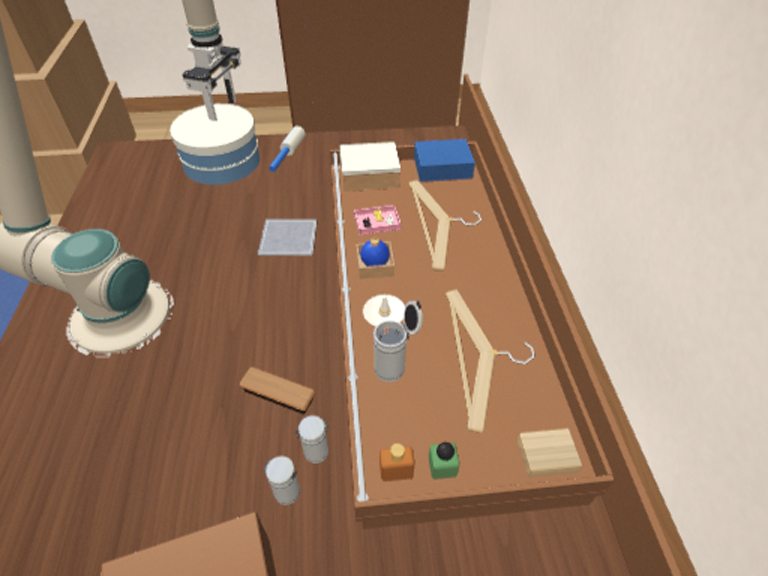

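View pics/top0.png

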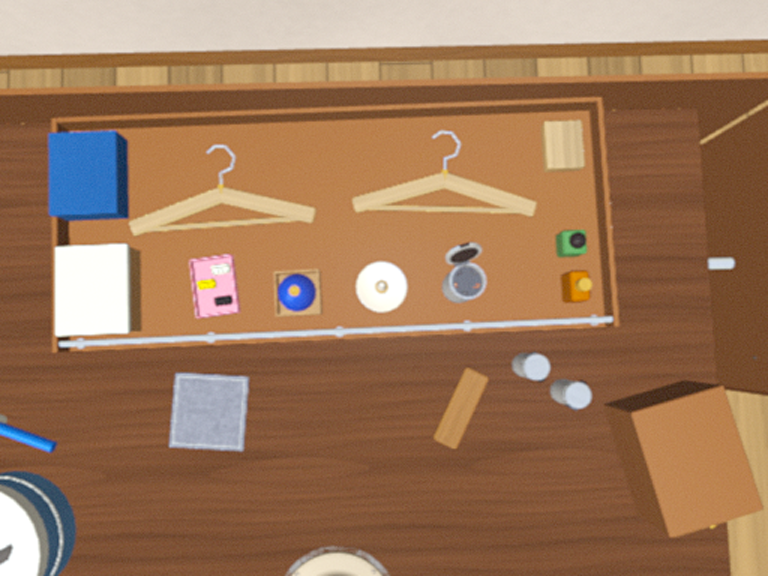

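Three canisters are in view. One stands open on the shelf (top image, about (310,188) in native pixels). Two smaller closed ones stand on the board at about (354,244) and (381,263). The shelf one fits, because it is open, on the shelf and the largest. Next I'll measure and confirm it in a crop.

```bash
python3 - <<'E'
from h import *
T=dict(np.load('last_top.npz'));S=dict(np.load('last_side.npz'))
a=cv2.resize(T['img'][140:240,260:400,::-1],None,fx=4,fy=4,interpolation=2);b=cv2.resize(S['img'][180:280,220:320,::-1],None,fx=4,fy=4,interpolation=2)
# crop out: side
im=np.zeros((400,800,3),np.uint8); im[:,:400]=a[:,:400]; im[:,400:]=b[:400,:400]; cv2.imwrite('pics/crop1.png',im)
PT=pts(T);PS=pts(S)
def q(P,u,v): return np.round(P[v,u],1)
print('shelf top',q(PT,270,170),q(PT,200,200),q(PT,360,210)); print('board',q(PT,200,270))
for n,u,v in[('rail',50,229),('rail',140,225),('rail',227,220),('rail',311,217),('rail',395,214)]:
    p=PT[v-4:v+5,u-3:u+4].reshape(-1,3); print(n,np.round(p[p[:,2].argmax()],1))
for u,v in [(116,249),(165,251),(113,298),(162,300)]: print('mat',q(PT,u,v))
for n,P in(('T',PT),('S',PS)):
    m=(P[...,2]>65)&(P[...,1]>-330)&(P[...,1]<-80)&(P[...,0]>380)&(P[...,0]<700)
    p=P[m]; 
    for lo,hi in((80,100),(100,130),(130,150),(150,170),(170,185),(185,200),(200,215),(215,230),(230,250)):
        k=(p[:,2]>=lo)&(p[:,2]<hi)
        if k.sum()>3: print(n,lo,k.sum(),np.round(p[k].min(0)),np.round(p[k].max(0)),np.round(np.median(p[k],0)))
E
```

```text
shelf top [ 657.9 -148.    58.8] [574.8  40.4 124.7] [ 539.3 -393.5   63.1]
board [381.9  58.6   2.4]
rail [nan nan nan]
rail [517.1 196.9 102. ]
rail [521.5 -22.1 103.2]
rail [ 526.  -242.7  102.2]
rail [ 530.2 -472.7  103.9]
mat [448.6 298.5   1.2]
mat [438.9 158.    2.4]
mat [ 3.102e+02  3.076e+02 -2.000e-01]
mat [300.  168.9  -1.7]
T 80 303 [ 517. -330.   80.] [613. -80. 100.] [ 524. -193.   97.]
T 100 156 [ 518. -328.  100.] [614. -80. 130.] [ 526. -213.  102.]
T 130 19 [ 569. -233.  130.] [ 614. -213.  149.] [ 583. -218.  141.]
T 150 376 [ 567. -269.  150.] [ 626. -212.  170.] [ 598. -243.  158.]
T 170 127 [ 568. -272.  170.] [ 632. -212.  185.] [ 601. -243.  178.]
T 185 48 [ 625. -260.  186.] [ 640. -208.  199.] [ 630. -233.  193.]
T 200 67 [ 628. -261.  200.] [ 643. -204.  215.] [ 634. -231.  208.]
T 215 90 [ 633. -259.  215.] [ 651. -206.  230.] [ 641. -229.  223.]
T 230 32 [ 639. -245.  231.] [ 650. -216.  242.] [ 646. -229.  235.]
S 80 276 [ 516. -330.   80.] [622. -85. 100.] [ 526. -245.   97.]
S 100 218 [ 517. -328.  100.] [625. -84. 130.] [ 580. -266.  107.]
S 130 88 [ 565. -274.  130.] [ 624. -243.  150.] [ 591. -269.  140.]
S 150 294 [ 565. -274.  150.] [ 629. -214.  170.] [ 596. -241.  159.]
S 170 158 [ 566. -273.  170.] [ 630. -214.  185.] [ 601. -243.  177.]
S 185 53 [ 623. -261.  185.] [ 642. -208.  200.] [ 629. -237.  194.]
S 200 68 [ 626. -263.  200.] [ 647. -203.  215.] [ 635. -237.  209.]
S 215 72 [ 632. -259.  215.] [ 651. -209.  230.] [ 640. -241.  223.]
S 230 27 [ 640. -249.  230.] [ 649. -219.  242.] [ 645. -235.  234.]
```

View pics/crop1.png

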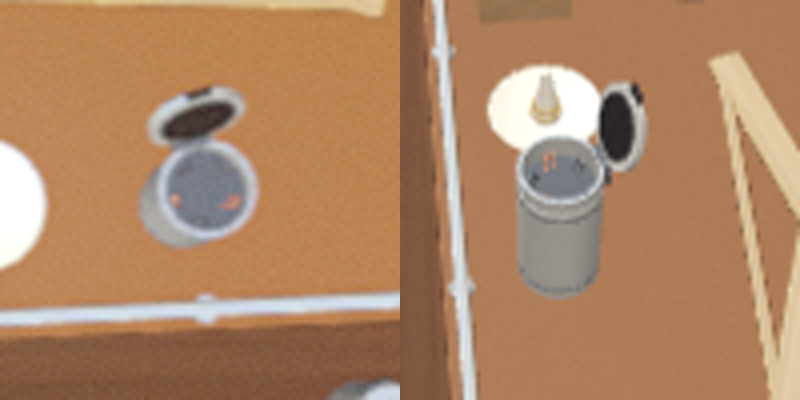

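The crop shows the open canister, with its lid behind it (+x) and leaning back. This is the tall one, next to the ring dish. Next I'll fit its axis, hinge yaw and lid angle.

```bash
python3 - <<'E'
from h import *
from scipy.optimize import least_squares
for n in('top','side'):
    d=dict(np.load(f'last_{n}.npz'));P=pts(d)
    m=(P[...,2]>65)&(abs(P[...,0]-600)<70)&(abs(P[...,1]+240)<45)
    p=P[m]
    r=p[(p[:,2]>172)&(p[:,2]<183)]; 
    f=least_squares(lambda c:np.hypot(r[:,0]-c[0],r[:,1]-c[1])-c[2],[598,-243,30],loss='soft_l1'); print(n,'rim',f.x,np.median(r[:,2]),len(r))
    f=least_squares(lambda c:np.hypot(r[:,0]-c[0],r[:,1]-c[1])-29,[598,-243],loss='soft_l1'); print(n,'rim29',f.x)
    l=p[p[:,2]>192]; c=l.mean(0); U,s,V=np.linalg.svd(l-c); nn=V[2]; nn=nn if nn[0]<0 else -nn
    print('lid c',c,'range',l.min(0),l.max(0),'n',nn,'yaw',np.degrees(np.arctan2(-nn[1],-nn[0])),'theta',np.degrees(np.arctan2(np.hypot(*nn[:2]),-nn[2]) ), s/np.sqrt(len(l)))
    k=(P[...,2]<60)&(P[...,2]>-8)&(P[...,0]>250)&(P[...,0]<500)&(P[...,1]>120)&(P[...,1]<350)
    hsv=cv2.cvtColor(d['img'],cv2.COLOR_RGB2HSV); g=k&(hsv[...,1]<70)&(hsv[...,2]>80)
    q=P[g]; print('mat',g.sum(),(q.min(0)+q.max(0))/2,np.median(q,0)); print(cv2.minAreaRect(q[:,:2].astype(np.float32)))
E
```

```text
top rim [ 597.03027476 -241.72999195   28.46597562] 177.95237326153455 117
top rim29 [ 597.08463156 -241.70313562]
lid c [ 638.56069415 -230.84156639  216.3339853 ] range [ 626.65846376 -261.15596924  192.2992283 ] [ 651.02502336 -203.92886613  241.56928603] n [-0.90747279 -0.20187577  0.36842815] yaw 12.541751870897391 theta 111.61870979254616 [15.44573686 13.89001955  1.56290898]
mat 2564 [375.71742968 234.71717829   2.16360737] [375.17078417 232.7182774    3.17345387]
((374.94085693359375, 234.24212646484375), (145.9296112060547, 145.3654327392578), 85.09049224853516)
side rim [ 595.29911475 -243.95328864   28.46856306] 177.4603004312552 125
side rim29 [ 595.3214111  -243.89772138]
lid c [ 637.76685084 -237.28250067  215.13842353] range [ 623.98162451 -262.77729917  192.5617187 ] [ 650.5966187  -202.84168306  242.13307071] n [-0.90169263 -0.24679084  0.35502772] yaw 15.306836652048476 theta 110.79514352776646 [15.82542971 13.57496874  1.52210478]
mat 873 [373.53080897 237.28731548   1.24900512] [375.46645995 229.54446637   3.8722326 ]
((374.1705017089844, 237.86190795898438), (155.48280334472656, 142.61607360839844), 85.71678924560547)
```

>>> {"method": "arm_command", "body": {"delta_pos": [[0,0,5],[2,-3,9],[5,-8,10],[8,-12,10],[10,-16,10],[13,-20,10],[15,-24,10],[18,-28,10],[20,-32,10],[22,-36,10],[25,-40,10],[25,-40,10]], "rot": [[0,0,-6],[0,0,-14],[0,0,-22],[0,0,-30],[0,0,-38],[0,0,-46],[0,0,-54],[0,0,-62],[0,0,-70],[0,0,-76],[0,0,-80],[0,0,-80]], "claw": [1,1,1,1,1,1,1,1,1,1,1,1], "squeeze": 10}}

```text
time: 1.3
tcp_pos: [468.3, 128.3, 304.6]
eef_rot: [[0.216, 0.976, 0.001], [0.976, -0.216, -0.003], [-0.003, 0.001, -1.0]]
wrist_force: [-1.3, -0.2, 0.4]
gripper_width: 0.019
```

```bash
python3 - <<'E'
from h import *
s=telemetry.observe()
for k in('time','qpos','tcp_pos','wrist_force','gripper_width'):print(k,np.round(s[k],2))
y=s['eef_rot'][:,1];print(np.degrees(np.arctan2(y[1],y[0])),s['eef_rot'][:,2])
E
```

```text
time 1.3
qpos [ 7.25  5.54 85.58 -0.17 88.87 19.71]
tcp_pos [468.31 128.32 304.62]
wrist_force [-1.25 -0.2   0.44]
gripper_width 0.02
-12.456008298595378 [ 6.52633357e-04 -2.98524573e-03 -9.99995331e-01]
```

>>> {"method": "arm_command", "body": {"delta_pos": [[2.5,-4,0],[5,-8,0],[7.5,-12,0],[10,-16,0],[12.5,-20,0],[15,-24,0],[17.5,-28,0],[20,-32,0],[21.9,-35.5,0],[21.9,-35.5,0],[21.9,-35.5,-4],[21.9,-35.5,-6]], "rot": [[0,0,-7],[0,0,-14],[0,0,-21],[0,0,-28],[0,0,-35],[0,0,-42],[0,0,-49],[0,0,-56],[0,0,-62],[0,0,-64.5],[0,0,-64.5],[0,0,-64.5]], "claw": [1,1,1,1,1,1,1,1,1,1,1,1]}}

```text
time: 2.5
tcp_pos: [683.6, -220.8, 242.2]
eef_rot: [[0.972, 0.234, -0.004], [0.234, -0.972, 0.002], [-0.003, -0.003, -1.0]]
wrist_force: [0.0, 0.1, 0.5]
gripper_width: 0.006
```

```bash
python3 - <<'E'
from h import *
s=telemetry.observe()
for k in('time','qpos','tcp_pos','wrist_force'):print(k,np.round(s[k],2))
a=cam('top');b=cam('side')
im=np.hstack([cv2.resize(a['img'][120:240,250:370],None,fx=3.3,fy=3.3),cv2.resize(b['img'][150:270,210:330],None,fx=3.3,fy=3.3)]);cv2.imwrite('pics/b1.png',im[:,:,::-1])
E
```

```text
time 2.5
qpos [-2.346e+01  2.799e+01  6.199e+01  3.000e-02  9.026e+01  5.301e+01]
tcp_pos [ 683.62 -220.8   242.17]
wrist_force [0.01 0.09 0.49]
```

View pics/b1.png

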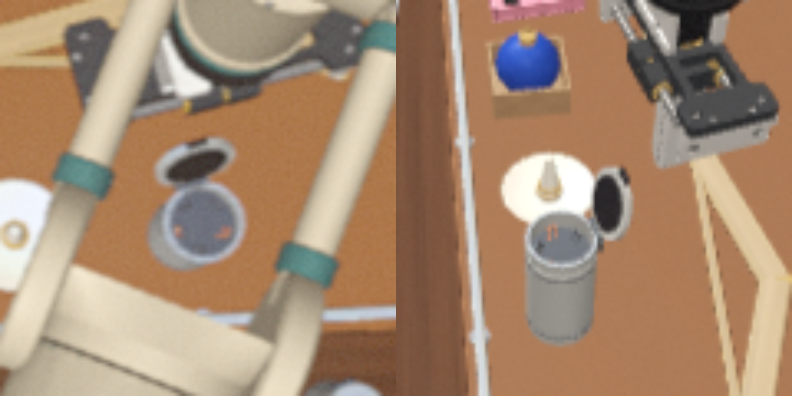

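```bash
python3 - <<'E'
from h import *
d=dict(np.load('last_side.npz'));f=192/np.tan(np.radians(d['vertical_fov'])/2)
c=np.array([.972,.234,0]);y=np.array([-.234,.972,0]);t=np.array([683.6,-220.8,242.2])
for n,X in(('tcp',t),('+78',t+[0,0,78]),('+97',t+[0,0,97]),('x8',t+8*c),('-x8',t-8*c)):
    p=d['R']@X+d['t'];print(n,p[:2]/p[2]*f+[d['cx'],d['cy']])
save(d,'b2.png',(230,110,370,215),5)
P=pts(d)
for v in range(150,205,4): print(v,[tuple(np.round(P[v,u]).astype(int)) if P[v,u,0]==P[v,u,0] else None for u in(292,300,308,316)])
E
```

```text
tcp [292.36538225 198.0379377 ]
+78 [294.8370171  177.27130933]
+97 [295.4877236  171.80408587]
x8 [295.14822833 197.32031385]
-x8 [289.57220737 198.75822508]
150 [(np.int64(663), np.int64(-248), np.int64(434)), (np.int64(680), np.int64(-253), np.int64(438)), (np.int64(698), np.int64(-252), np.int64(435)), (np.int64(850), np.int64(163), np.int64(67))]
154 [(np.int64(665), np.int64(-245), np.int64(420)), (np.int64(679), np.int64(-258), np.int64(430)), (np.int64(697), np.int64(-258), np.int64(429)), (np.int64(850), np.int64(154), np.int64(55))]
158 [(np.int64(667), np.int64(-237), np.int64(400)), (np.int64(687), np.int64(-232), np.int64(395)), (np.int64(706), np.int64(-235), np.int64(395)), (np.int64(843), np.int64(126), np.int64(60))]
162 [(np.int64(668), np.int64(-240), np.int64(391)), (np.int64(689), np.int64(-231), np.int64(381)), (np.int64(707), np.int64(-234), np.int64(382)), (np.int64(838), np.int64(102), np.int64(62))]
166 [(np.int64(668), np.int64(-243), np.int64(381)), (np.int64(687), np.int64(-243), np.int64(379)), (np.int64(705), np.int64(-245), np.int64(380)), (np.int64(83
[... 1090 characters left out ...]
64(-315), np.int64(375)), (np.int64(695), np.int64(-307), np.int64(365)), (np.int64(718), np.int64(-296), np.int64(351))]
194 [(np.int64(678), np.int64(-234), np.int64(274)), (np.int64(679), np.int64(-305), np.int64(351)), (np.int64(699), np.int64(-301), np.int64(345)), (np.int64(719), np.int64(-297), np.int64(338))]
198 [(np.int64(679), np.int64(-235), np.int64(259)), (np.int64(680), np.int64(-304), np.int64(337)), (np.int64(776), np.int64(-66), np.int64(59)), (np.int64(802), np.int64(-70), np.int64(61))]
202 [(np.int64(720), np.int64(-80), np.int64(61)), (np.int64(744), np.int64(-88), np.int64(68)), (np.int64(769), np.int64(-96), np.int64(74)), (np.int64(799), np.int64(-87), np.int64(61))]
```

View pics/b2.png

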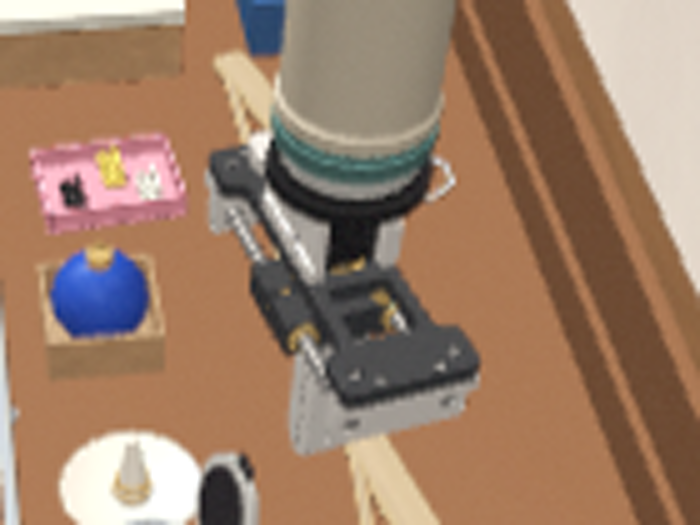

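>>> {"method": "arm_command", "body": {"delta_pos": [[0,0,-2],[0,0,-2.8],[-1.0,-0.24,-2.8],[-1.8,-0.43,-2.8],[-2.45,-0.59,-2.8],[-3.15,-0.75,-2.8],[-3.8,-0.92,-2.8],[-4.5,-1.08,-2.8],[-5.3,-1.26,-2.9],[-6.05,-1.45,-3.2],[-6.05,-1.45,-3.2]], "rot": [[0,0,0],[0,0,0],[0,0,0],[0,0,0],[0,0,0],[0,0,0],[0,0,0],[0,0,0],[0,0,0],[0,0,0],[0,0,0]], "claw": [1,1,1,1,1,1,1,1,1,1,1]}}

```text
time: 3.7
tcp_pos: [622.3, -236.5, 213.1]
eef_rot: [[0.972, 0.233, -0.002], [0.233, -0.972, 0.0], [-0.001, -0.001, -1.0]]
wrist_force: [-0.2, 0.0, 0.5]
gripper_width: 0.005
```

```bash
python3 - <<'E'
from h import *
b=cam('side');save(b,'b3.png',(220,150,340,260),5)
E
```

```text
(no output)
```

View pics/b3.png

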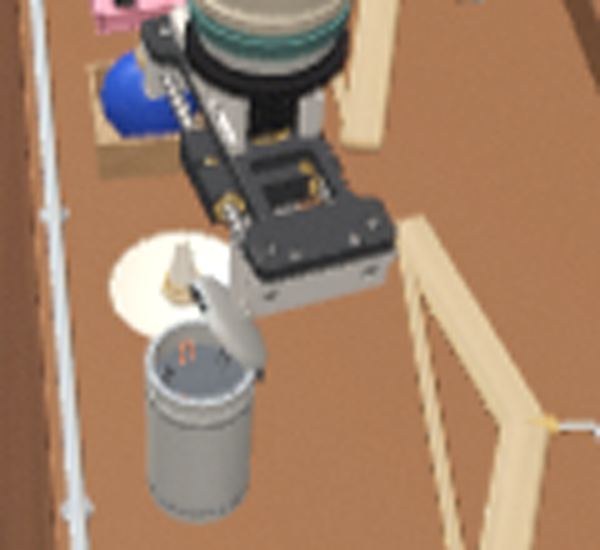

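>>> {"method": "arm_command", "body": {"delta_pos": [[-0.8,-0.19,-0.3],[-1.6,-0.38,-0.7],[-2.25,-0.54,-1.3],[-2.75,-0.66,-1.8],[-3.0,-0.73,-2.2],[-3.2,-0.77,-2.5],[-3.2,-0.77,-2.6],[-3.2,-0.77,-2.7],[-3.2,-0.77,-2.7]], "rot": [[0,0,0],[0,0,0],[0,0,0],[0,0,0],[0,0,0],[0,0,0],[0,0,0],[0,0,0],[0,0,0]], "claw": [1,1,1,1,1,1,1,1,1]}}

```text
time: 4.65
tcp_pos: [592.0, -244.2, 187.6]
eef_rot: [[0.972, 0.234, 0.001], [0.234, -0.972, -0.001], [0.0, 0.001, -1.0]]
wrist_force: [-1.6, 0.8, 4.3]
gripper_width: 0.007
```

```bash
python3 - <<'E'
from h import *
b=cam('side');save(b,'b4.png',(220,150,340,260),5)
E
```

```text
(no output)
```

View pics/b4.png

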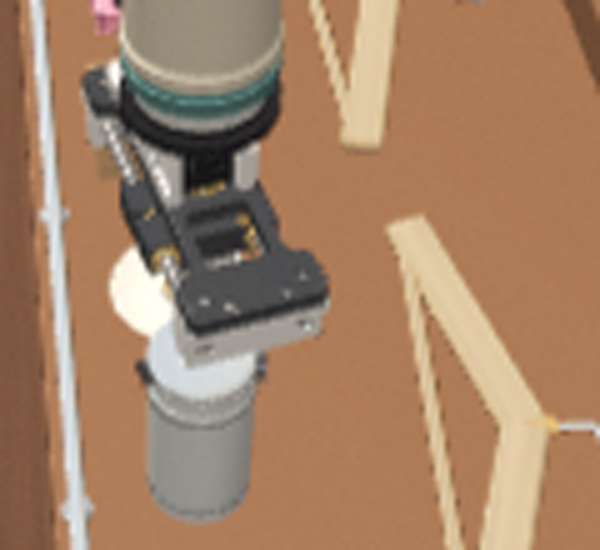

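>>> {"method": "arm_command", "body": {"delta_pos": [[0,0,-0.1],[0,0,-0.2],[0,0,-0.3],[0,0,-0.3],[0,0,-0.3]], "rot": [[0,0,0],[0,0,0],[0,0,0],[0,0,0],[0,0,0]], "claw": [1,1,1,1,1]}}

```text
time: 5.2
tcp_pos: [592.6, -244.6, 187.3]
eef_rot: [[0.972, 0.234, 0.004], [0.234, -0.972, -0.003], [0.003, 0.004, -1.0]]
wrist_force: [-4.3, 0.5, 14.4]
gripper_width: 0.003
```

>>> {"method": "arm_command", "body": {"delta_pos": [[0,0,1],[0,0,4],[0,0,8],[0,0,10],[0,0,10]], "rot": [[0,0,0],[0,0,0],[0,0,0],[0,0,0],[0,0,0]], "claw": [1,1,0.5,0,0]}}

```text
time: 5.7
tcp_pos: [593.8, -244.8, 287.0]
eef_rot: [[0.972, 0.234, 0.007], [0.234, -0.972, -0.003], [0.006, 0.005, -1.0]]
wrist_force: [0.6, 0.1, 0.3]
gripper_width: 0.226
```

```bash
python3 - <<'E'
from h import *
from scipy.optimize import least_squares
b=cam('side');save(b,'b5.png',(220,150,340,260),5)
s=telemetry.observe();print(s['gripper_width'],s['tcp_pos'])
P=pts(b)
m=(P[...,2]>65)&(P[...,2]<195)&(abs(P[...,0]-596)<48)&(abs(P[...,1]+243)<45); p=P[m]
l=p[p[:,2]>182]; c=l.mean(0);U,sv,V=np.linalg.svd(l-c);print(len(l),c,V[2],sv/np.sqrt(len(l)),l.min(0),l.max(0))
r=p[(p[:,2]>90)&(p[:,2]<165)]
f=least_squares(lambda c:np.hypot(r[:,0]-c[0],r[:,1]-c[1])-30,[598,-243],loss='soft_l1');print(f.x,len(r))
E
```

```text
0.2678694526082567 [ 592.69484054 -244.2513362   284.49814003]
321 [ 594.50228422 -246.34233412  186.28531909] [-0.0037316   0.02815888 -0.99959649] [16.16035466 14.49238728  1.74749049] [ 560.14850936 -273.81386857  182.06100314] [ 628.56990514 -213.17587768  191.13573533]
[ 595.18181148 -242.57165872] 330
```

View pics/b5.png

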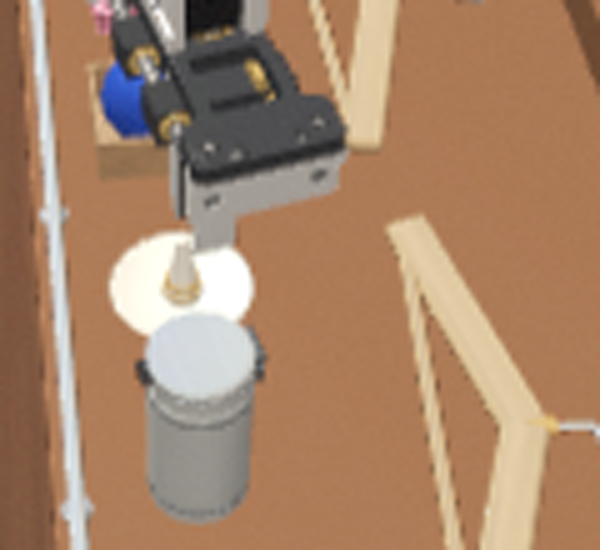

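>>> {"method": "arm_command", "body": {"delta_pos": [[0.4,0.13,0],[0.4,0.13,0],[0.4,0.13,0],[0.4,0.13,0],[0.4,0.13,-2],[0.4,0.13,-4],[0.4,0.13,-6],[0.4,0.13,-6]], "rot": [[0,0,0],[0,0,0],[0,0,0],[0,0,0],[0,0,0],[0,0,0],[0,0,0],[0,0,0]], "claw": [0,0,0,0,0,0,0,0]}}

```text
time: 6.55
tcp_pos: [593.9, -241.8, 220.1]
eef_rot: [[0.972, 0.234, -0.006], [0.234, -0.972, 0.003], [-0.005, -0.004, -1.0]]
wrist_force: [-0.4, 0.0, 0.3]
gripper_width: 0.951
```

```bash
python3 - <<'E'
from h import *
a=cam('top');b=cam('side')
im=np.hstack([cv2.resize(a['img'][120:240,250:370],None,fx=3.3,fy=3.3),cv2.resize(b['img'][150:270,210:330],None,fx=3.3,fy=3.3)]);cv2.imwrite('pics/b6.png',im[:,:,::-1])
E
```

```text
(no output)
```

View pics/b6.png

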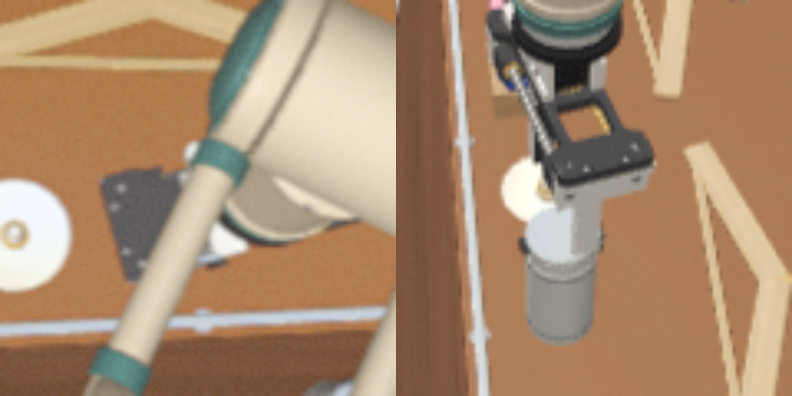

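>>> {"method": "arm_command", "body": {"delta_pos": [[0,0,-2],[0,0,-4],[0,0,-6],[0,0,-8],[0,0,-9.5],[0,0,-10.5],[0,0,-10.5],[0,0,-10.5]], "rot": [[0,0,0],[0,0,0],[0,0,0],[0,0,0],[0,0,0],[0,0,0],[0,0,0],[0,0,0]], "claw": [0,0,0,0,0,0,0,0]}}

```text
time: 7.45
tcp_pos: [596.6, -243.1, 119.5]
eef_rot: [[0.972, 0.234, 0.002], [0.234, -0.972, -0.001], [0.001, 0.001, -1.0]]
wrist_force: [0.5, 0.1, -0.9]
gripper_width: 1.0
```

>>> {"method": "arm_command", "body": {"delta_pos": [[0,0,0],[0,0,0],[0,0,0],[0,0,0],[0,0,0],[0,0,0],[0,0,0],[0,0,0]], "rot": [[0,0,0],[0,0,0],[0,0,0],[0,0,0],[0,0,0],[0,0,0],[0,0,0],[0,0,0]], "claw": [0.2,0.28,0.32,0.36,0.4,0.5,0.6,0.6], "squeeze": 25}}

```text
time: 8.25
tcp_pos: [595.8, -242.1, 118.7]
eef_rot: [[0.972, 0.234, -0.0], [0.234, -0.972, 0.001], [0.0, -0.001, -1.0]]
wrist_force: [-0.1, 2.9, 2.7]
gripper_width: 0.632
```

>>> {"method": "arm_command", "body": {"delta_pos": [[0,0,0],[0,0,0],[0,0,0.5],[0,0,1.5],[0,0,3],[0,0,5],[0,0,7],[0,0,8.5],[0,0,9],[0,0,9]], "rot": [[0,0,0],[0,0,0],[0,0,0],[0,0,0],[0,0,0],[0,0,0],[0,0,0],[0,0,0],[0,0,0],[0,0,0]], "claw": [1,1,1,1,1,1,1,1,1,1], "squeeze": 30}}

```text
time: 9.25
tcp_pos: [596.1, -243.3, 209.1]
eef_rot: [[0.972, 0.233, 0.001], [0.233, -0.972, -0.001], [0.001, 0.002, -1.0]]
wrist_force: [-0.3, 0.6, -4.0]
gripper_width: 0.637
```

```bash
python3 - <<'E'
from h import *
b=cam('side');save(b,'b7.png',(200,130,340,260),5)
P=pts(b); m=(abs(P[...,0]-596)<40)&(P[...,1]<-230)&(P[...,1]>-290)&(P[...,2]<200)&(P[...,2]>115)
print(P[m].min(0),P[m].max(0)); print(telemetry.observe()['wrist_force'])
E
```

```text
[ 565.58601778 -275.93618669  149.78284741] [ 625.82582995 -240.98554687  199.90084062]
[-0.12536976 -0.08659674 -4.93005105]
```

View pics/b7.png

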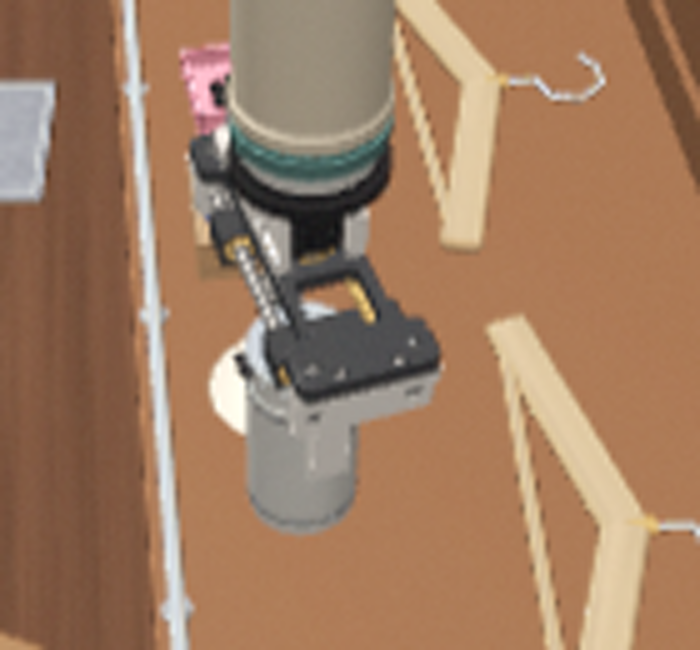

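>>> {"method": "arm_command", "body": {"delta_pos": [[-1,0,0],[-3,0,0],[-6,0,0],[-9,0,0],[-12,0,0],[-15,0.5,0],[-18,2,0],[-20,4.5,0],[-21,7.5,0],[-21.5,11,0],[-22,14,0],[-22,17,0]], "rot": [[0,0,0],[0,0,0],[0,0,0],[0,0,0],[0,0,0],[0,0,0],[0,0,0],[0,0,0],[0,0,0],[0,0,0],[0,0,0],[0,0,0]], "claw": [1,1,1,1,1,1,1,1,1,1,1,1]}}

```text
time: 10.5
tcp_pos: [373.3, -71.3, 207.7]
eef_rot: [[0.973, 0.233, -0.002], [0.233, -0.973, 0.0], [-0.002, -0.001, -1.0]]
wrist_force: [0.7, 0.3, -3.9]
gripper_width: 0.635
```

>>> {"method": "arm_command", "body": {"delta_pos": [[0,3,0],[0,6,0],[0,9,0],[0,12,0],[0,15,0],[0,18,0],[0,21,0],[0,24,0],[0,27,0],[0,29.5,0],[0,30.6,0],[0,30.6,0]], "rot": [[0,0,0],[0,0,0],[0,0,0],[0,0,0],[0,0,0],[0,0,0],[0,0,0],[0,0,0],[0,0,0],[0,0,0],[0,0,0],[0,0,0]], "claw": [1,1,1,1,1,1,1,1,1,1,1,1]}}

```text
time: 11.7
tcp_pos: [375.1, 233.5, 207.9]
eef_rot: [[0.972, 0.236, -0.001], [0.236, -0.972, -0.001], [-0.001, 0.001, -1.0]]
wrist_force: [0.5, -0.4, -4.2]
gripper_width: 0.635
```

```bash
python3 - <<'E'
from h import *
a=cam('top');b=cam('side')
im=np.hstack([cv2.resize(a['img'][200:340,60:200],None,fx=2.8,fy=2.8),cv2.resize(b['img'][60:200,120:260],None,fx=2.8,fy=2.8)]);cv2.imwrite('pics/b8.png',im[:,:,::-1])
s=telemetry.observe();print(s['tcp_pos'],s['wrist_force'],s['qpos'],s['gripper_width'])
E
```

```text
[375.24460634 232.05299203 208.0362929 ] [ 0.91494591 -0.17804516 -3.82999311] [ 2.27555336e+01  4.09657964e+00  1.00784840e+02 -8.40734599e-02
  7.52145334e+01  9.92546868e+01] 0.6394430412511941
```

View pics/b8.png

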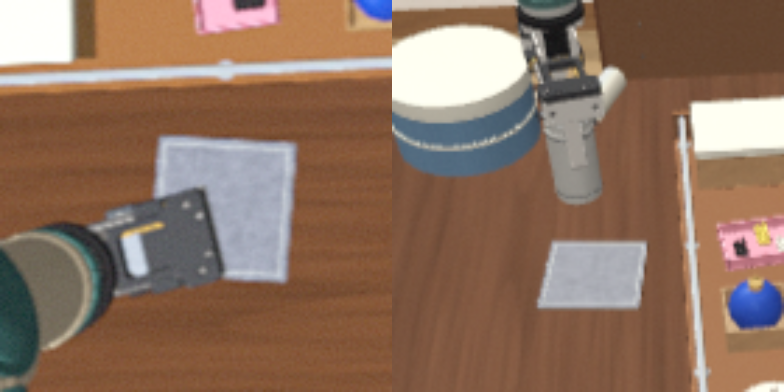

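>>> {"method": "arm_command", "body": {"delta_pos": [[0,0,-1],[0,0,-3],[0,0,-6],[0,0,-9],[0,0,-11.5],[0,0,-12.5],[0,0,-12.5]], "rot": [[0,0,0],[0,0,0],[0,0,0],[0,0,0],[0,0,0],[0,0,0],[0,0,0]], "claw": [1,1,1,1,1,1,1]}}

```text
time: 12.5
tcp_pos: [374.7, 232.0, 82.2]
eef_rot: [[0.973, 0.233, -0.003], [0.233, -0.973, -0.002], [-0.004, 0.001, -1.0]]
wrist_force: [-0.4, -0.3, -3.5]
gripper_width: 0.636
```

```bash
python3 - <<'E'
from h import *
from scipy.optimize import least_squares
b=cam('side');save(b,'b9.png',(120,60,260,200),4)
P=pts(b);r=P[(abs(P[...,0]-375)<45)&(abs(P[...,1]-233)<60)&(P[...,2]<60)&(P[...,2]>25)]
print(len(r),r.min(0),r.max(0))
f=least_squares(lambda c:np.hypot(r[:,0]-c[0],r[:,1]-c[1])-30,[375,233],loss='soft_l1');print(f.x)
s=telemetry.observe();print(s['tcp_pos'],s['wrist_force'])
E
```

```text
105 [344.7047811  199.09815777  26.24848798] [404.27625546 230.34252117  59.9585957 ]
[374.28704546 231.2612769 ]
[375.91789198 232.68477763  83.36582862] [-0.55021427 -0.03231932 -4.91325028]
```

View pics/b9.png

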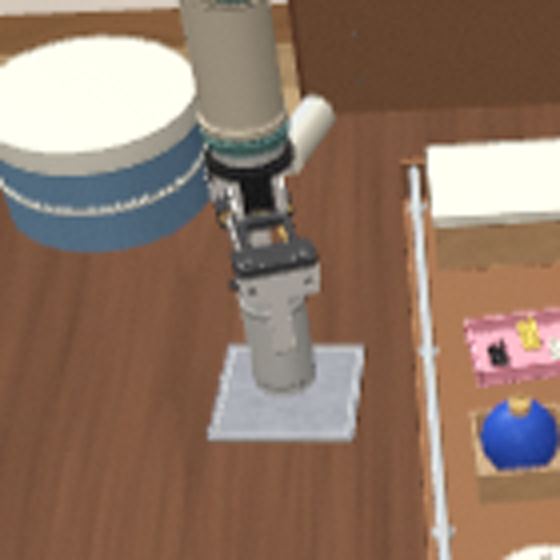

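The canister hangs upright over the middle of the mat, about 20 mm up. Next I'll lower it slowly.

>>> {"method": "arm_command", "body": {"delta_pos": [[0,0,-0.5],[0,0,-1.0],[0,0,-1.3],[0,0,-1.5],[0,0,-1.6],[0,0,-1.7],[0,0,-1.8],[0,0,-1.9],[0,0,-2.0],[0,0,-2.0]], "rot": [[0,0,0],[0,0,0],[0,0,0],[0,0,0],[0,0,0],[0,0,0],[0,0,0],[0,0,0],[0,0,0],[0,0,0]], "claw": [1,1,1,1,1,1,1,1,1,1]}}

```text
time: 13.55
tcp_pos: [375.7, 233.3, 63.4]
eef_rot: [[0.972, 0.234, -0.0], [0.234, -0.972, -0.0], [-0.0, 0.0, -1.0]]
wrist_force: [-0.2, 0.1, -4.0]
gripper_width: 0.636
```

>>> {"method": "arm_command", "body": {"delta_pos": [[0,0,-0.05],[0,0,-0.1],[0,0,-0.1],[0,0,-0.1]], "rot": [[0,0,0],[0,0,0],[0,0,0],[0,0,0]], "claw": [1,1,1,1]}}

```text
time: 13.95
tcp_pos: [375.9, 233.3, 62.7]
eef_rot: [[0.972, 0.234, 0.0], [0.234, -0.972, -0.0], [0.0, 0.0, -1.0]]
wrist_force: [0.3, -0.2, -1.7]
gripper_width: 0.637
```

>>> {"method": "arm_command", "body": {"delta_pos": [[0,0,-0.05],[0,0,-0.05],[0,0,-0.05]], "rot": [[0,0,0],[0,0,0],[0,0,0]], "claw": [1,1,1]}}

```text
time: 14.25
tcp_pos: [375.9, 233.4, 62.6]
eef_rot: [[0.972, 0.234, 0.0], [0.234, -0.972, 0.0], [0.0, 0.0, -1.0]]
wrist_force: [-2.0, -0.4, 5.1]
gripper_width: 0.639
```

The foot is down. Next I'll open slowly and go straight up.

>>> {"method": "arm_command", "body": {"delta_pos": [[0,0,0],[0,0,0],[0,0,0],[0,0,0],[0,0,0],[0,0,0],[0,0,0],[0,0,0]], "rot": [[0,0,0],[0,0,0],[0,0,0],[0,0,0],[0,0,0],[0,0,0],[0,0,0],[0,0,0]], "claw": [0.36,0.34,0.3,0.2,0.1,0,0,0]}}

```text
time: 15.05
tcp_pos: [375.8, 233.3, 61.9]
eef_rot: [[0.972, 0.234, -0.0], [0.234, -0.972, -0.0], [-0.0, 0.0, -1.0]]
wrist_force: [0.3, 0.1, -0.5]
gripper_width: 0.999
```

```bash
python3 - <<'E'
from h import *
b=cam('side');save(b,'c1.png',(120,60,260,200),4)
s=telemetry.observe();print(s['tcp_pos'],s['wrist_force'],s['gripper_width'])
E
```

```text
[375.82732968 233.31432211  61.97154411] [-0.08944652  0.26842907  0.11292914] 0.9996221078572501
```

View pics/c1.png

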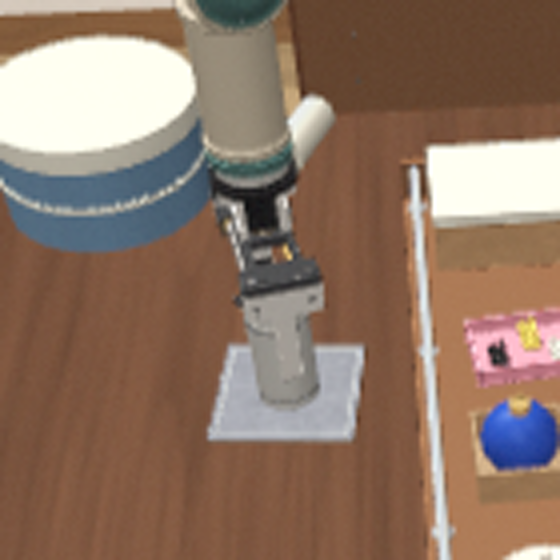

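>>> {"method": "arm_command", "body": {"delta_pos": [[0,0,0.5],[0,0,2],[0,0,4],[0,0,7],[0,0,10],[0,0,13],[0,0,17],[0,0,21],[0,0,24],[0,0,24]], "rot": [[0,0,0],[0,0,0],[0,0,0],[0,0,0],[0,0,0],[0,0,0],[0,0,0],[0,0,0],[0,0,0],[0,0,0]], "claw": [0,0,0,0,0,0,0,0,0,0]}}

```text
time: 16.1
tcp_pos: [378.0, 234.2, 306.7]
eef_rot: [[0.972, 0.234, 0.009], [0.234, -0.972, 0.004], [0.01, -0.001, -1.0]]
wrist_force: [1.2, -0.3, -0.6]
gripper_width: 0.998
```

>>> {"method": "arm_command", "body": {"delta_pos": [[0,-4,0],[0,-8,0],[0,-12,0],[0,-16,0],[0,-20,0],[0,-22,0],[0,-22,0]], "rot": [[0,0,0],[0,0,0],[0,0,0],[0,0,0],[0,0,0],[0,0,0],[0,0,0]], "claw": [0,0,0,0,0,0,0]}}

```text
time: 16.8
tcp_pos: [375.1, 11.4, 301.0]
eef_rot: [[0.973, 0.229, -0.002], [0.229, -0.973, -0.001], [-0.002, 0.0, -1.0]]
wrist_force: [0.7, 0.1, -0.0]
gripper_width: 0.998
```

```bash
python3 - <<'E'
from h import *
from scipy.optimize import least_squares
a=cam('top');b=cam('side');save(b,'d1.png',s=1.5);save(a,'d2.png',s=1.5)
for d in(a,b):
    P=pts(d);p=P[(abs(P[...,0]-375)<45)&(abs(P[...,1]-233)<45)&(P[...,2]>20)]
    l=p[p[:,2]>122];c=l.mean(0);U,sv,V=np.linalg.svd(l-c);print('lid',len(l),c,V[2],l.min(0),l.max(0))
    r=p[(p[:,2]<110)]
    f=least_squares(lambda c:np.hypot(r[:,0]-c[0],r[:,1]-c[1])-30,[375,233],loss='soft_l1');print('body',f.x,len(r))
E
```

```text
lid 485 [376.95539862 231.23911858 128.98510352] [-0.00112147 -0.0139018   0.99990274] [340.33751428 201.9028757  122.16272882] [410.93037903 263.13112729 135.30877463]
body [376.44054397 232.88386989] 205
lid 139 [380.56167129 226.52437605 129.84668584] [ 0.04839404 -0.05907432  0.99707986] [354.50253501 197.06383527 122.32733576] [410.01037699 258.46032193 136.5989777 ]
body [375.51916268 233.0719623 ] 287
```

View pics/d1.png

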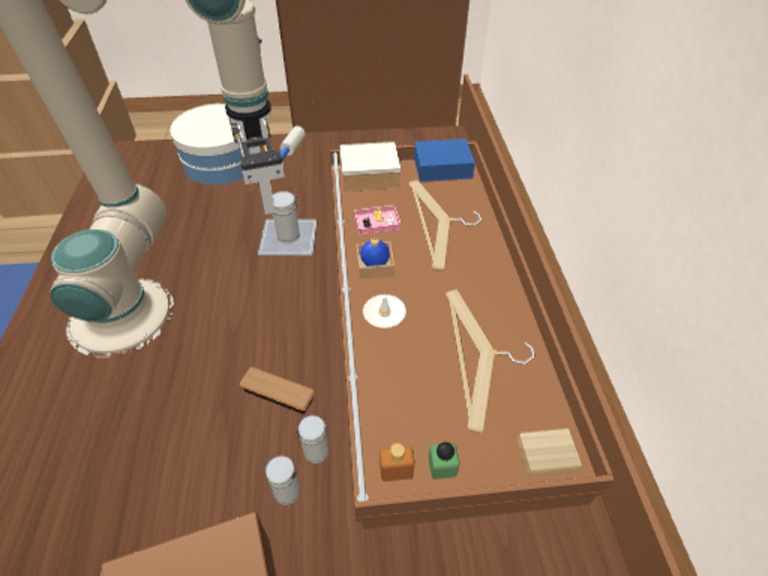

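View pics/d2.png

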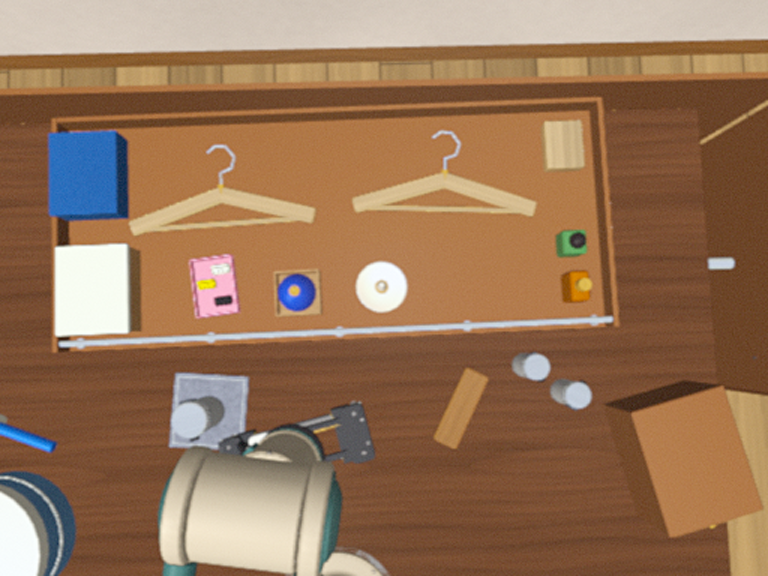

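```bash
python3 - <<'E'
from h import *
s=telemetry.observe();print(s['time'],s['wrist_force'],s['tcp_pos']);print(order.finish_job())
E
```

```text
16.9 [ 0.28690708  0.07885474 -0.65728597] [375.30537911  13.65896457 301.25972758]
the job is handed in; nothing more can be done
None
```

I shut the lid on the shelf and pressed it home with about 14 N. I then gripped the canister round the body, lifted it upright with its foot about 50 mm above the rail, drew it out and set it on the mat. I handed the job in at 16.9 s of the 58 s allowed.

- **Place:** the canister stands at about (376, 233) mm. The mat's centre measured (375, 234), so the foot has roughly 40 mm of mat all round.
- **Upright and shut:** the top camera shows a level lid (under 1° of tilt) with its mean height at 129 mm, where 131 is expected. The side camera's sparser, noisier fit gave about 4°, which I put down to depth noise and partial occlusion.
- **Touch-down:** the force reading went from about -4 N, the canister's weight, to +5 N, so it pressed on the mat with about 9 N before I opened the gripper.
- **Everything else:** the other objects look unmoved in both final pictures, judged by eye. The arm was clear of everything at hand-in.

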